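# Move a filled dewar off the spout and stopper it

### The job

The small dewar leaning on the slide rail has been filled: hold its release bar up, slide the carriage out from under the fill spout to the notch furthest from the spout, and let the bar go so that it drops into that notch. Then take the narrower of the two tapered plugs from its stand and press it fully home in the dewar's leaning neck, collar flat on the rim, firmly but without ramming it. Leave the wider plug and the other things on the bench where they are.

Things in the scene. Friction and masses are not known exactly. Their poses are not given: they have to be found in the camera images.
- rail: Fixed slide rail: aluminium plate 240 x 380 x 12 mm on the bench, two steel rails along its own y. Origin on the bench under the rail's centre; x points away from the robot at yaw 0, y along the slide, z up. A steel fill spout (pipe 18 mm thick) is fixed to it: post at x 100, y -75 mm, arm 268 mm above the bench reaching towards -x.
- spout_tip (a point): Lower end of the fixed spout's nozzle, 221 mm above the bench, 30 mm above the dewar's mouth as parked at the start.
- last_notch (a point): Last notch of the notched steel strip along the rail, top of the strip, 34 mm above the bench. The strip runs along the rail's y at x = -105 mm, with four notches 16 mm wide, 50 mm apart; the carriage starts locked in the first, below the spout; this one is furthest from the spout.
- carriage (a joint): Position of the carriage along the rail's +y (m): 0 in the starting notch, then notches at 0.05, 0.10 and 0.15 (the last). It stops at 0.17. It slides with 1.5 N of friction and some damping, and is locked with 3 mm of play either way while the release bar is down.
- release_bar (a joint): Lift of the release bar (m), straight up: 0 down in a notch, 0.035 at the top stop. Its latch pin clears the strip above 0.018; a spring and its weight (together 2.5 to 4 N) pull it down when let go.
- bar_grip (a point): Where to hold the release bar: on the axis of a plain level steel rod, 14 mm thick and 85 mm long, sticking out of the carriage towards the robot (along the rail's -x). The point is 35 mm from the rod's free end, 150 mm from the rail's centre line, 85 mm above the bench with the bar down. Clear above and below; it moves with carriage and bar.
- mouth (a point): Centre of the dewar's round mouth, in the plane of its rim, about 194 mm above the bench; z points out along the neck's axis, which leans 20 degrees off vertical towards the rail's -x (to the robot); y is the rail's y. The dewar is fixed to the carriage: aluminium body 110 mm thick, 135 mm tall with its steel neck. Neck 68 mm outer, 50 mm clear inner diameter, straight, 57 mm deep.
- neck_pads (a point): Point on the neck's axis 20 mm below the rim, midway between two rubber pads on springs, 37 mm apart on the neck's +y and -y sides, that grip the plug. The plug goes in freely until they touch it; over the last 20 mm or so it resists more and more (about 5 N at 12 mm from home, 10 to 18 N just before home) and must be pushed on until its collar meets the rim; then it stays.
- plug: The plug to use: white, tapered, 112 mm tall, loose, 0.15 to 0.25 kg. Origin at the centre of its small end, z up to the knob. Taper 55 mm long, 32 mm thick at the small end, 48 mm at the top; above it a collar 64 mm in diameter, 8 mm thick; then a black round knob 30 mm in diameter, 49 mm tall. It starts upright in its stand, knob up, collar resting on the stand.
- plug_grip (a point): On the plug's axis in the knob, 88 mm above its small end (33 mm above the underside of its collar): a place to grip.
- plug_seat (a point): On the plug's axis at the underside of its collar, 55 mm above its small end; it lies at the mouth's centre when the plug is home.
- wide_plug: A like plug that does not fit the dewar and stays in its stand: taper 50 to 64 mm, collar 84 mm in diameter; knob and height the same. Origin at the centre of its small end.
- stand_a: Round fixed aluminium stand of the narrow plug: tube 76 mm outer, 55 mm inner diameter, 62 mm tall; origin under its centre. The two stands may swap places.
- stand_b: Round fixed aluminium stand of the wide plug: 92 mm outer, 71 mm inner diameter, 62 mm tall; origin under its centre.
- screwdriver: Screwdriver lying on the bench, 180 mm long.
- wrench: Steel wrench lying on the bench, 170 mm.
- tape: Roll of blue tape, 100 mm across, 24 mm high.
- jar: Jar 64 mm across, 110 mm high.
- mug: White mug 80 mm across, 90 mm high.
- weight: Brass cylinder 60 mm across, 50 mm high.

How it is judged:
By the outcome, as a careful person would: the job done as asked, in the order asked, and still so for the second after the job is handed in, with the robot touching nothing.
It also fails if it takes over 67 s, if anything falls off the work surface, if the arm or the gripper's body presses on something with over 40 N, if the wrist force passes 120 N, or if a joint passes its speed limit or range.

### The arm

A 6-joint arm with a two-finger parallel gripper is mounted at the origin on the work surface. World frame = base frame: x ahead of the robot, y to its left, z up, the work surface at z = 0. Lengths are in m, angles in rad, forces in N, time in s.
With the tool pointing down it reaches from about 0.3 to 0.75 m from the base axis. Payload 8.5 kg.
Tool frame: the origin (TCP) lies midway between the tips of the shut fingers; the grasp point (between the pads) lies 19 mm behind it; z points along the fingers, y is the line along which they close (so a half turn about z gives the same grasp; the last joint's range is limited). The gripper opens to 85 mm and grips with 20 to 120 N. Pads are 22 mm wide; open, the fingers measure 114 mm over their backs; the gripper's body (76 mm by 85 mm) begins 54 mm behind the grasp point. The pads swing forward as they close: fully open they stand 13 mm farther back than shut.
Start: joints at [-1.555, 0.381, 1.297, -0, 1.464, -0.215], TCP at [0.126, -0.535, 0.231] pointing down, gripper open.
Joint ranges: [-3.11, 3.11], [-0.89, 2.33], [0.22, 2.48], [-1.42, 4.56], [0.17, 2.85], [-2.88, 2.88]. Speed limits (rad/s): [2.39, 2.39, 3.14, 3.14, 3.14, 3.14].

### API

Orientations are given as a rotation vector (axis times angle).
In Python, from bench import manip, viewer gives the robot as it stands.
- The arm moves only by the tool play_rows, never from a script. Its argument "moves" is a list of rows, each a list of 3 entries, a list of its own where there are three numbers: the turn, a rotation vector about the tool's x, y, z in degrees, then the shift along the tool's x, y, z in cm, then the opening in per cent of the stroke, from 0 (shut) to 100 (fully open). In form: [[[wx, wy, wz], [tx, ty, tz], claw], ...]. A call has 1 to 8 rows; each row shifts and turns the commanded pose from where the row before left it, along the tool's axes as they then stand; what a row does not reach is not made up. A row lasts 1/12 s, in which the tool goes at most 41.7 mm and 7.16 degrees, less where a joint would pass 70% of its speed; a pose out of reach is approached as far as the arm can. A call with a gripper value outside its range is refused whole. The fingers move at their own pace and stop on an object; "grip_force" is the grip in N (left out, the last holds). Time passes only in rows, so rows that do not move let the fingers close. It gives the time, the measured TCP pose, the force, the opening and the grip force at its end, in the units of the state.
- manip.observe(): the state, without advancing time (a new reading comes with each control period).
- viewer.capture(name): name is "scene" or "side" or "wrist"; returns the picture (400x640x3 uint8, red, green, blue); there is no depth.
- viewer.camera_params(name): a dict with "fx", "fy", "cx", "cy" (pixels), "R" (3x3) and "t" (3): a world point X has camera coordinates R X + t. Camera axes: x right, y down, z forward; pixel columns grow to the right and rows downward; lengths in m; the calibration is good to about 2 mm. A picture is of the moment at which its call begins: read the wrist's pose just before it. camera_params takes no time and is no camera call; for the wrist camera it gives the pose at the moment of the call.
- manip.job_done(): hands the job in; it is judged then, once.
The state is a dict: "t": time; "qpos": joint angles; "dq": joint speeds; "joint_efforts": joint torques, N m; "ee_pos": TCP position; "tcp_rot": TCP orientation; "wrist_force": force on the tool from outside, world axes, zero at the start; "torque": the same for the moment, N m; "finger_gap": finger opening in m; "grasp_force": force on a finger pad.
Only numpy, scipy, OpenCV 4.12 (cv2) and the standard library are available. Lean on these libraries where they do the work, as an engineer would, in place of code of your own. Each camera call takes 0.05 s, during which the arm holds its last target. There are 200 camera calls.

## Working session

There is one attempt and no reset: what is moved stays moved. The work goes in short steps, Python scripts to look and compute and a tool call to move; the robot and the scene stay as the last step left them, time stands still between calls to the robot, and variables do not carry over. Pictures are saved under pics/ and viewed, at most 10 in all, crops included, and the job is handed in when it is done.

Besides the shell and the picture viewer there is one more tool, called after "Request:" by a JSON object that holds its "name" and its "arguments", one argument or row to a line. play_rows: Moves the arm, as the interface text tells. Its arguments: {"type":"object","properties":{"moves":{"type":"array"},"grip_force":{"type":"number"}},"required":["moves"]}

```bash
mkdir -p pics; python3 - <<'E'
from bench import manip, viewer
import cv2,numpy as np
s=manip.observe();print({k:np.round(v,3).tolist() for k,v in s.items()})
for n in("scene","side"):
    im=viewer.capture(n);cv2.imwrite(f"pics/{n}0.png",im[...,::-1]);p=viewer.camera_params(n);print(n,{k:np.round(v,4).tolist() for k,v in p.items()})
E
```

```text
{'t': 0.0, 'qpos': [-1.555, 0.381, 1.298, -0.0, 1.464, -0.215], 'dq': [-0.001, -0.001, 0.001, -0.001, -0.001, -0.001], 'joint_efforts': [-0.002, -44.846, -23.129, -0.0, 0.005, 0.0], 'ee_pos': [0.126, -0.535, 0.231], 'tcp_rot': [-3.119, -0.362, -0.0], 'wrist_force': [-0.1, 0.166, 0.628], 'torque': [-0.055, 0.048, -0.004], 'grasp_force': 0.0, 'finger_gap': 0.085}
scene {'fx': 479.8042, 'fy': 479.8042, 'cx': 310.3741, 'cy': 199.5337, 'R': [[-0.4903, 0.8715, 0.0127], [0.5655, 0.3291, -0.7563], [-0.6632, -0.3636, -0.6542]], 't': [0.2559, -0.1862, 1.8351]}
side {'fx': 480.9903, 'fy': 480.9903, 'cx': 324.3045, 'cy': 201.4331, 'R': [[0.9741, -0.2259, 0.0024], [-0.1281, -0.561, -0.8179], [0.1861, 0.7964, -0.5754]], 't': [-0.5137, 0.1779, 1.4095]}
```

View pics/scene0.png

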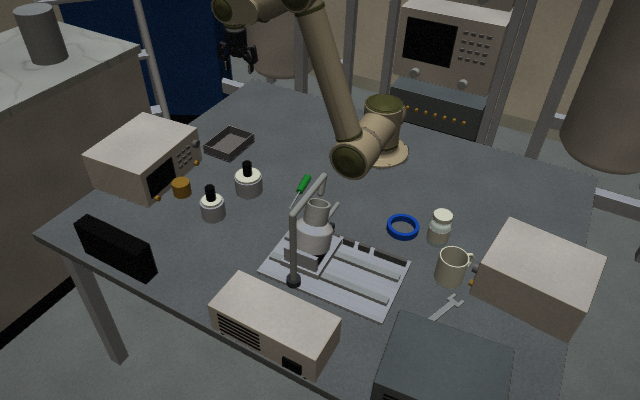

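View pics/side0.png

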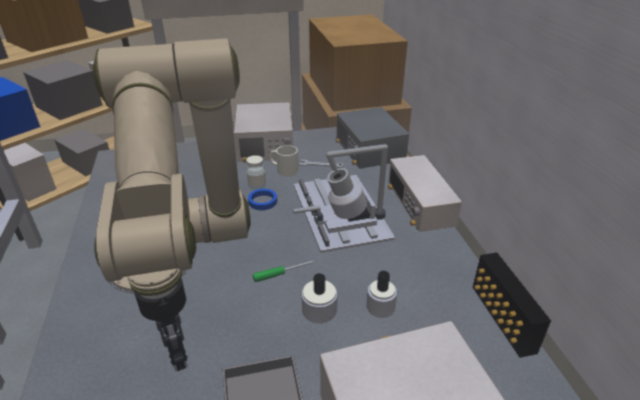

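```bash
python3 - <<'E'
import cv2,numpy as np
a=cv2.imread("pics/scene0.png")[160:320,190:420];a=cv2.resize(a,None,fx=3.4,fy=3.4,interpolation=cv2.INTER_CUBIC);print(a.shape)
cv2.imwrite("pics/c1.png",a)
b=cv2.imread("pics/side0.png")[135:325,285:445]
cv2.imwrite("pics/c2.png",cv2.resize(b,None,fx=3.1,fy=3.1,interpolation=cv2.INTER_CUBIC))
E
```

```text
(544, 782, 3)
```

View pics/c1.png

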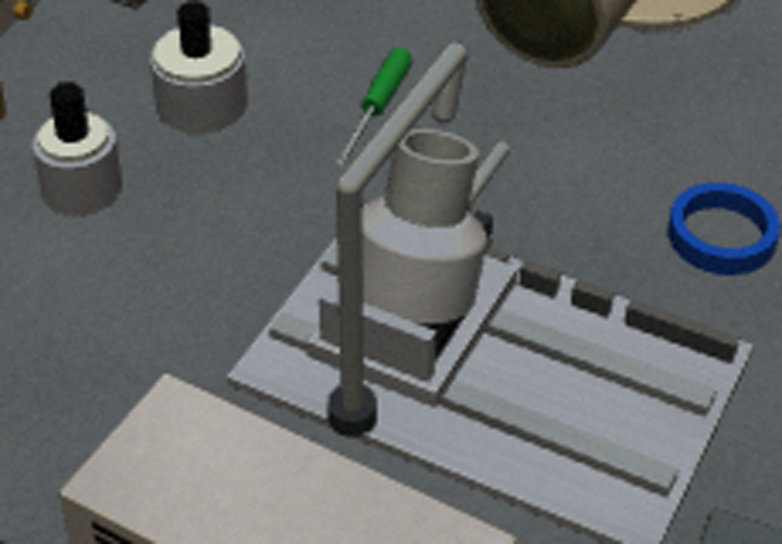

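View pics/c2.png

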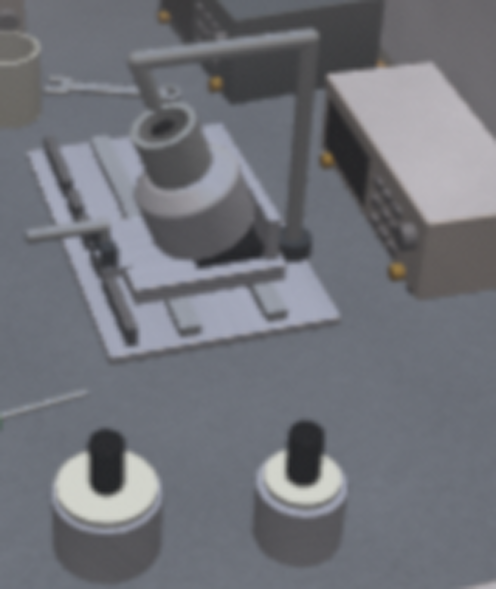

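```bash
cat > h.py <<'E'
from bench import manip, viewer
import cv2,numpy as np
from scipy.optimize import least_squares
from scipy.spatial.transform import Rotation as Ro
P={n:viewer.camera_params(n) for n in("scene","side")}
def proj(p,X):
    c=p["R"]@np.asarray(X)+p["t"]; return np.array([p["fx"]*c[0]/c[2]+p["cx"],p["fy"]*c[1]/c[2]+p["cy"]])
sc=lambda u,v:("scene",190+u/3.4,160+v/3.4)
sd=lambda u,v:("side",285+u/3.1,135+v/3.1)
def tri(obs,z=None):
    f=lambda q:np.concatenate([proj(P[n],q if z is None else [q[0],q[1],z])-[u,v] for n,u,v in obs])
    r=least_squares(f,[.5,-.1,.1] if z is None else [.5,-.1]);return r.x,np.abs(r.fun).max()
E
python3 - <<'E'
from h import *
F=[((.12,-.19,.012),sc(230,378)),((-.12,.19,.012),sc(750,345)),((-.12,-.19,.012),sd(113,360)),((.12,-.19,.012),sd(340,320)),((-.12,.19,.012),sd(28,152)),((.12,.19,.012),sd(217,125)),((.1,-.075,.268),sc(348,182)),((.1,-.075,.268),sd(306,38))]
def w(q,X):
    c,s=np.cos(q[2]),np.sin(q[2]);return [q[0]+c*X[0]-s*X[1],q[1]+s*X[0]+c*X[1],X[2]]
r=least_squares(lambda q:np.concatenate([proj(P[o[0]],w(q,X))-o[1:] for X,o in F]),[.55,0,0],loss="soft_l1")
print("rail",r.x,np.degrees(r.x[2]));print(np.round(r.fun.reshape(-1,2),1))
q=r.x
def inv(X):
    d=np.array(X[:2])-q[:2];c,s=np.cos(q[2]),np.sin(q[2]);return np.round([c*d[0]+s*d[1],-s*d[0]+c*d[1],X[2] if len(X)>2 else 0],4)
for nm,o,z in [("mouth",[sc(438,147),sd(165,128)],None),("barend",[sc(503,149),sd(31,235)],None),("knobtop n",[sc(67,91),sd(306,432)],.119),("collar n",[sc(73,137),sd(304,477)],.07),("knobtop w",[sc(195,10),sd(106,438)],.119),("barfix",[sc(503,149),sd(31,235)],.085)]:
    x,e=tri(o,z);print(nm,x,e,"rail:",inv(x))
print("last notch",w(q,(-.105,.0,.034)), "spout",w(q,(0,-.075,.221)))
E
```

```text
rail [0.61115606 0.12385461 0.0454966 ] 2.6067630354480857
[[-3.5  0.1]
 [-1.2 -0.4]
 [-0.7 -1.5]
 [ 0.7 -2.2]
 [-1.  -1. ]
 [ 1.  -1.7]
 [-0.2 -0.6]
 [-2.  -0.5]]
mouth [0.57659976 0.05010712 0.18946488] 1.5899558698440615 rail: [-0.0379 -0.0721  0.1895]
barend [0.44196813 0.04702892 0.08383283] 1.0926103135379321 rail: [-0.1725 -0.0691  0.0838]
knobtop n [ 0.60372019 -0.31524225] 1.5020436318915529 rail: [-0.0274 -0.4383  0.    ]
collar n [ 0.60626691 -0.31514667] 1.774797671481906 rail: [-0.0249 -0.4383  0.    ]
knobtop w [ 0.44543284 -0.28593338] 1.3872588264036096 rail: [-0.1842 -0.4018  0.    ]
barfix [0.4422249 0.0468532] 1.1242845874040768 rail: [-0.1723 -0.0692  0.    ]
last notch [np.float64(0.5062647099182762), np.float64(0.1190791136216125), 0.034] spout [np.float64(0.6145671245561417), np.float64(0.04893221786985569), 0.221]
```

Request:
{"name": "play_rows", "arguments": {
  "moves": [
    [[0,0,5.3],[0,0,0],100],
    [[0,0,5.3],[0,0,0],100],
    [[0,0,0],[1.83,-3.15,0],100],
    [[0,0,0],[1.83,-3.15,0],100],
    [[0,0,0],[1.83,-3.15,0],100],
    [[0,0,0],[1.83,-3.15,0],100],
    [[0,0,0],[1.83,-3.15,0],100],
    [[0,0,0],[1.83,-3.15,0],100]
  ]
}}

```text
t: 0.77
ee_pos: [0.2272, -0.3398, 0.2311]
tcp_rot: [-3.14, -0.071, 0.0]
wrist_force: [1.1, 0.0, 1.0]
finger_gap: 0.0852
grasp_force: 0.0
```

Request:
{"name": "play_rows", "arguments": {
  "moves": [
    [[0,0,0],[1.83,-3.15,0],100],
    [[0,0,0],[1.83,-3.15,0],100],
    [[0,0,0],[1.83,-3.15,0],100],
    [[0,0,0],[1.83,-3.15,0],100],
    [[0,0,0],[1.83,-3.15,0],100],
    [[0,0,0],[1.83,-3.15,0],100],
    [[0,0,0],[1.83,-3.15,0],100],
    [[0,0,0],[1.83,-3.15,0],100]
  ]
}}

```text
t: 1.43
ee_pos: [0.3618, -0.0813, 0.2313]
tcp_rot: [3.141, 0.072, 0.0]
wrist_force: [0.8, -0.2, 0.4]
finger_gap: 0.0851
grasp_force: 0.0
```

Request:
{"name": "play_rows", "arguments": {
  "moves": [
    [[0,0,0],[1.83,-3.15,0],100],
    [[0,0,0],[1.83,-3.15,0],100],
    [[0,0,0],[1.83,-3.15,0],100],
    [[0,0,0],[1.83,-3.15,0],100],
    [[0,0,0],[0,0,0],100],
    [[0,0,0],[0,0,0],100]
  ]
}}

```text
t: 1.93
ee_pos: [0.429, 0.0475, 0.2309]
tcp_rot: [-3.141, -0.078, 0.002]
wrist_force: [-0.3, -0.4, 0.7]
finger_gap: 0.085
grasp_force: 0.0
```

```bash
python3 - <<'E'
from h import *
s=manip.observe();print(s["t"],s["ee_pos"],s["tcp_rot"],s["wrist_force"])
p=viewer.camera_params("wrist");np.savez("pics/w1.npz",**p)
im=viewer.capture("wrist");cv2.imwrite("pics/w1.png",im[...,::-1])
for k in p:print(k,np.round(p[k],4).tolist())
print(-np.array(p["R"]).T@p["t"])
E
```

```text
1.9333 [0.42897398 0.04748898 0.23087864] [-3.14050291e+00 -7.77260541e-02  1.68166545e-03] [-0.2888761  -0.44989224  0.70870936]
fx 307.9171
fy 307.9171
cx 317.1705
cy 201.5802
R [[0.0494, -0.9988, -0.0002], [-0.9504, -0.047, 0.3074], [-0.307, -0.015, -0.9516]]
t [0.0267, 0.3704, 0.5119]
[0.50784098 0.05174972 0.37323897]
```

View pics/w1.png

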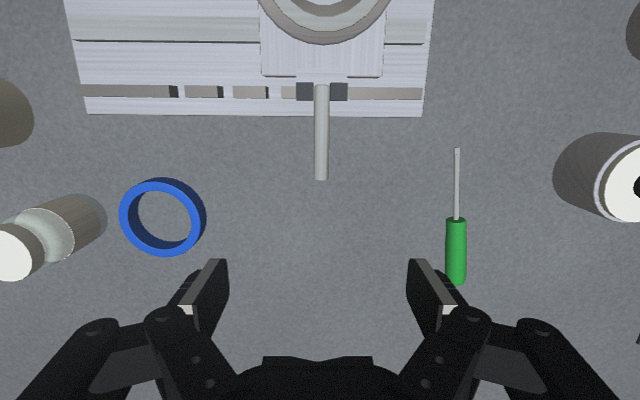

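Wrist view: release bar end at (321,180), its root at (321,86); rail's near corners at (88,115) and (423,117); fingers astride the bar line.

```bash
cat >> h.py <<'E'
def ray(p,u,v,z):
    R=np.array(p["R"]);c=-R.T@p["t"];d=R.T@np.array([(u-p["cx"])/p["fx"],(v-p["cy"])/p["fy"],1]);return c+d*(z-c[2])/d[2]
E
python3 - <<'E'
from h import *
p=dict(np.load("pics/w1.npz"))
A=ray(p,88,115,.012);B=ray(p,423,117,.012);print("corners",A,B,np.linalg.norm(A-B),"yaw",np.degrees(np.arctan2(*(A-B)[1::-1]))-90)
e=ray(p,321,180,.085);r=ray(p,321.5,90,.085);print("bar end",e,"root",r)
m=(A+B)/2;d=(A-B)[:2]/np.linalg.norm(A-B);xr=np.array([d[1],-d[0]]);c=m[:2]+.12*xr;print("rail c",c,"d",d)
for q in(e,r):print(np.dot(q[:2]-c,xr),np.dot(q[:2]-c,d))
for u in (174,224,270,310):
    q=ray(p,u,92,.034);print(u,np.dot(q[:2]-c,xr),np.dot(q[:2]-c,d))
E
```

```text
corners [0.48119207 0.30986322 0.012     ] [ 0.49772549 -0.06865943  0.012     ] 0.37888355151846187 yaw 2.5010215792084693
bar end [0.43680467 0.04460458 0.085     ] root [0.51815793 0.04849778 0.085     ]
rail c [0.60934447 0.12583836] d [-0.0436372   0.99904744]
-0.17592025840688777 -0.07362724211729524
-0.09447460651419787 -0.0732877854604043
174 -0.09550972566015307 0.07921243457230598
224 -0.09521139230178584 0.02728594104235578
270 -0.09493694106439855 -0.020483743449115983
310 -0.09469829985066242 -0.06202050457054547
```

Request:
{"name": "play_rows", "arguments": {
  "moves": [
    [[0,6,0],[0,0,0],100],
    [[0,6,0],[0,0,0],100],
    [[0,6,0],[0,0,0],100],
    [[0,6,0],[0,0,0],100],
    [[0,6,0],[0,0,0],100],
    [[0,0,0],[-1.8,0.2,0],100],
    [[0,0,0],[-1.8,0.15,0],100],
    [[0,0,0],[0,0,0],100]
  ]
}}

```text
t: 2.65
ee_pos: [0.3947, 0.0405, 0.2115]
tcp_rot: [-3.024, -0.065, -0.804]
wrist_force: [-0.5, 0.8, -0.1]
finger_gap: 0.0852
grasp_force: 0.0
```

Request:
{"name": "play_rows", "arguments": {
  "moves": [
    [[0,0,0],[0,0,2.5],100],
    [[0,0,0],[0,0,2.5],100],
    [[0,0,0],[0,0,2.5],100],
    [[0,0,0],[0,0,2.5],100],
    [[0,0,0],[0,0,2],100],
    [[0,0,0],[0,0,1],100],
    [[0,0,0],[0,0,0],100]
  ]
}}

```text
t: 3.23
ee_pos: [0.4637, 0.0433, 0.0992]
tcp_rot: [-3.023, -0.067, -0.806]
wrist_force: [-0.2, -0.4, -0.0]
finger_gap: 0.0855
grasp_force: 0.0
```

```bash
python3 - <<'E'
from h import *
s=manip.observe();print(s["t"],s["ee_pos"],s["tcp_rot"],s["wrist_force"])
p=viewer.camera_params("wrist");np.savez("pics/w2.npz",**p)
im=viewer.capture("wrist");cv2.imwrite("pics/w2.png",im[...,::-1])
E
```

```text
3.2333 [0.46369878 0.04327621 0.0992193 ] [-3.02321081 -0.0666489  -0.80609666] [-0.19194952 -0.35436536 -0.02117263]
```

View pics/w2.png

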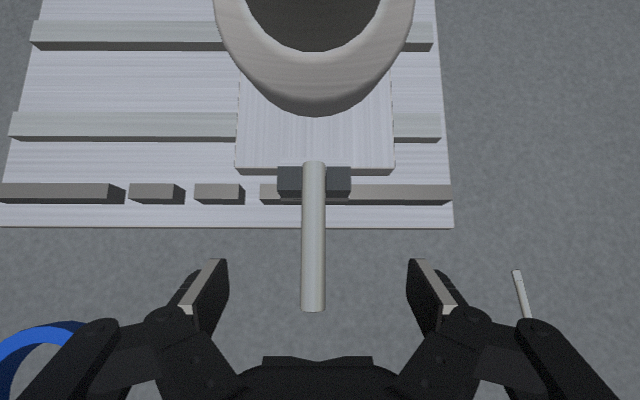

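```bash
cat >> h.py <<'E'
def todo(target,s=None):
    s=s or manip.observe();T=Ro.from_rotvec(s["tcp_rot"]).as_matrix();return np.round(T.T@(np.asarray(target)-s["ee_pos"])*100,2),T
E
python3 - <<'E'
from h import *
p=dict(np.load("pics/w2.npz"))
e=ray(p,313,306,.085);r=ray(p,314,175,.092);print(e,r)
A=ray(p,452,228,.012);print(A)
d,T=todo([0,0,0]);print(np.round(T,3))
g=e+.033*np.array([.999,.045,0]);print(todo(g+.019*T[:,2])[0])
E
```

```text
[0.44016578 0.04490354 0.085     ] [0.51273684 0.04764087 0.092     ]
[ 0.49707243 -0.06476818  0.012     ]
[[ 0.866  0.045  0.498]
 [ 0.038 -0.999  0.023]
 [ 0.499 -0.    -0.867]]
[ 0.1  -0.25  3.71]
```

Request:
{"name": "play_rows", "arguments": {
  "moves": [
    [[0,0,0],[0.1,-0.25,1.2],100],
    [[0,0,0],[0,0,1.3],100],
    [[0,0,0],[0,0,1.2],100],
    [[0,0,0],[0,0,0],30],
    [[0,0,0],[0,0,0],10],
    [[0,0,0],[0,0,0],0],
    [[0,0,0],[0,0,0],0],
    [[0,0,0],[0,0,0],0]
  ],
  "grip_force": 50
}}

```text
t: 3.95
ee_pos: [0.4821, 0.0474, 0.07]
tcp_rot: [-3.022, -0.069, -0.812]
wrist_force: [-0.6, -1.0, 0.1]
finger_gap: 0.0254
grasp_force: 0.0
```

Request:
{"name": "play_rows", "arguments": {
  "moves": [
    [[0,0,0],[0,0,0],0],
    [[0,0,0],[0,0,0],0],
    [[0,0,0],[0,0,0],0],
    [[0,0,0],[0,0,0],0]
  ]
}}

```text
t: 4.28
ee_pos: [0.482, 0.0475, 0.0697]
tcp_rot: [-3.022, -0.069, -0.811]
wrist_force: [-4.1, -1.0, 6.7]
finger_gap: 0.0123
grasp_force: 48.6
```

Request:
{"name": "play_rows", "arguments": {
  "moves": [
    [[0,0,0],[0.35,0,-0.61],0],
    [[0,0,0],[0.35,0,-0.61],0],
    [[0,0,0],[0.35,0,-0.61],0],
    [[0,0,0],[0.3,0,-0.52],0],
    [[0,0,0],[0,0,0],0],
    [[0,0,0],[0,0,0],0]
  ]
}}

```text
t: 4.78
ee_pos: [0.482, 0.0475, 0.0963]
tcp_rot: [-3.022, -0.069, -0.81]
wrist_force: [2.2, 0.2, -4.1]
finger_gap: 0.0124
grasp_force: 49.1
```

```bash
python3 - <<'E'
from h import *
s=manip.observe();print(s["t"],s["ee_pos"],s["wrist_force"],s["finger_gap"])
d=np.array([-.0436,.999,0])
print(todo(s["ee_pos"]+.15*d)[0])
E
```

```text
4.7833 [0.48198269 0.04748573 0.09630988] [ 2.22431446  0.15394145 -4.10608467] 0.012357127858792925
[ 3.0e-02 -1.5e+01  1.0e-02]
```

Request:
{"name": "play_rows", "arguments": {
  "moves": [
    [[0,0,0],[0,-0.6,0],0],
    [[0,0,0],[0,-1.2,0],0],
    [[0,0,0],[0,-1.2,0],0],
    [[0,0,0],[0,-1.2,0],0],
    [[0,0,0],[0,-1.2,0],0],
    [[0,0,0],[0,-1.2,0],0],
    [[0,0,0],[0,-1.2,0],0],
    [[0,0,0],[0,-1.2,0],0]
  ]
}}

```text
t: 5.45
ee_pos: [0.4784, 0.1379, 0.0961]
tcp_rot: [-3.022, -0.069, -0.811]
wrist_force: [4.6, -2.7, -3.3]
finger_gap: 0.0123
grasp_force: 49.2
```

Request:
{"name": "play_rows", "arguments": {
  "moves": [
    [[0,0,0],[0,-1.2,0],0],
    [[0,0,0],[0,-1.2,0],0],
    [[0,0,0],[0,-1.2,0],0],
    [[0,0,0],[0,-1.2,0],0],
    [[0,0,0],[0,-0.8,0],0],
    [[0,0,0],[0,-0.4,0],0],
    [[0,0,0],[0,0,0],0],
    [[0,0,0],[0,0,0],0]
  ]
}}

```text
t: 6.12
ee_pos: [0.476, 0.198, 0.0962]
tcp_rot: [-3.021, -0.07, -0.812]
wrist_force: [5.4, 1.7, -3.8]
finger_gap: 0.0124
grasp_force: 49.4
```

```bash
python3 - <<'E'
from h import *
s=manip.observe();print(s["t"],s["ee_pos"],s["wrist_force"],s["finger_gap"])
p=viewer.camera_params("wrist");np.savez("pics/w3.npz",**p)
im=viewer.capture("wrist");cv2.imwrite("pics/w3.png",im[...,::-1])
E
```

```text
6.1167 [0.47595918 0.19803546 0.09620305] [ 5.36541726  1.67019231 -3.77015524] 0.012378808616722433
```

View pics/w3.png

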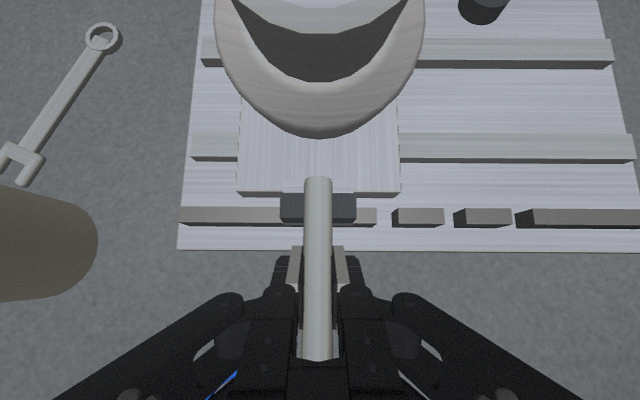

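The bar sits over pixel (318,215), and the three visible notches are at 384, 449 and 515. So the fourth (last) notch is right beneath it. Lowering and letting go.

Request:
{"name": "play_rows", "arguments": {
  "moves": [
    [[0,0,0],[-0.4,0,0.7],0],
    [[0,0,0],[-0.4,0,0.7],0],
    [[0,0,0],[-0.3,0,0.5],0],
    [[0,0,0],[-0.18,0,0.3],0],
    [[0,0,0],[0,0,0],0],
    [[0,0,0],[0,0,0],100],
    [[0,0,0],[0,0,0],100],
    [[0,0,0],[0,0,0],100]
  ]
}}

```text
t: 6.83
ee_pos: [0.4748, 0.1973, 0.0706]
tcp_rot: [-3.023, -0.069, -0.809]
wrist_force: [-0.3, 0.1, -0.6]
finger_gap: 0.048
grasp_force: 0.0
```

Request:
{"name": "play_rows", "arguments": {
  "moves": [
    [[0,0,0],[0,0,0],100],
    [[0,0,0],[0,0,0],100],
    [[0,0,0],[0,0,0],100],
    [[0,0,0],[0,0,-1.5],100],
    [[0,0,0],[0,0,-2.5],100],
    [[0,0,0],[0,0,-4],100],
    [[0,0,0],[0,0,-4],100],
    [[0,0,0],[0,0,0],100]
  ]
}}

```text
t: 7.5
ee_pos: [0.4141, 0.1952, 0.1805]
tcp_rot: [-3.016, -0.07, -0.823]
wrist_force: [1.4, -0.2, 0.9]
finger_gap: 0.0856
grasp_force: 0.0
```

```bash
python3 - <<'E'
from h import *
s=manip.observe();print(s["t"],s["ee_pos"],s["wrist_force"],s["finger_gap"])
p=viewer.camera_params("wrist");np.savez("pics/w4.npz",**p)
im=viewer.capture("wrist");cv2.imwrite("pics/w4.png",im[...,::-1])
E
```

```text
7.5 [0.41409869 0.19520158 0.180451  ] [ 1.40132837 -0.20446796  0.88857034] 0.08555372660844758
```

View pics/w4.png

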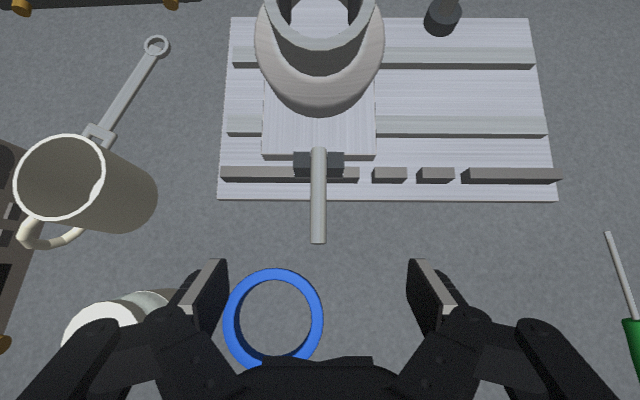

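```bash
python3 - <<'E'
from h import *
p=dict(np.load("pics/w4.npz"))
for z in(.085,.103):
  e=ray(p,318,240,z);print(z,e)
print("expected (moved .15):",np.array([.4384,.0449])+.15*np.array([-.0436,.999]))
print(ray(p,218,200,.012),ray(p,556,201,.012))
s=manip.observe();d,T=todo([.605,-.315,.3]);print(T.round(3),s["qpos"])
E
```

```text
0.085 [0.43475039 0.19603824 0.085     ]
0.103 [0.4330002  0.19596831 0.103     ]
expected (moved .15): [0.43186 0.19475]
[0.48065725 0.30865359 0.012     ] [ 0.49688135 -0.06339116  0.012     ]
[[ 0.862  0.047  0.505]
 [ 0.04  -0.999  0.025]
 [ 0.506 -0.001 -0.863]] [ 0.23384589  0.12440819  1.96316192 -0.1823574   0.53832406  1.89038913]
```

Request:
{"name": "play_rows", "arguments": {
  "moves": [
    [[0,0,0],[1,3.3,-1.74],100],
    [[0,0,0],[1,3.3,-1.74],100],
    [[0,0,0],[1,3.3,-1.74],100],
    [[0,-6,0],[0,3.3,0],100],
    [[0,-6,0],[0,3.3,0],100],
    [[0,-6,0],[0,3.3,0],100],
    [[0,-6,0],[0,3.3,0],100],
    [[0,-6,0],[0,3.3,0],100]
  ]
}}

```text
t: 8.22
ee_pos: [0.4271, -0.0711, 0.2341]
tcp_rot: [-3.14, -0.069, 0.009]
wrist_force: [0.1, 0.2, 0.5]
finger_gap: 0.0853
grasp_force: 0.0
```

Request:
{"name": "play_rows", "arguments": {
  "moves": [
    [[0,0,0],[0,3.3,0],100],
    [[0,0,0],[0,3.3,0],100],
    [[0,0,0],[0,3.3,0],100],
    [[0,0,0],[0,3.3,0],100],
    [[0,0,0],[0,3.3,0],100],
    [[0,0,0],[0,0,0],100]
  ]
}}

```text
t: 8.72
ee_pos: [0.4348, -0.2389, 0.2326]
tcp_rot: [3.141, 0.064, -0.003]
wrist_force: [-0.1, 0.3, -1.4]
finger_gap: 0.0856
grasp_force: 0.0
```

Request:
{"name": "play_rows", "arguments": {
  "moves": [
    [[0,0,0],[3.15,2.05,-0.4],100],
    [[0,0,0],[3.15,2.05,-0.4],100],
    [[0,0,0],[3.15,2.05,-0.4],100],
    [[0,0,0],[3.15,2.05,-0.4],100],
    [[0,0,0],[0,0,0],100],
    [[0,0,0],[0,0,0],100]
  ]
}}

```text
t: 9.22
ee_pos: [0.5653, -0.3102, 0.2476]
tcp_rot: [-3.139, -0.072, 0.004]
wrist_force: [-0.0, 0.0, -0.3]
finger_gap: 0.0856
grasp_force: 0.0
```

```bash
python3 - <<'E'
from h import *
s=manip.observe();print(s["t"],s["ee_pos"],s["tcp_rot"])
p=viewer.camera_params("wrist");np.savez("pics/w5.npz",**p)
im=viewer.capture("wrist");cv2.imwrite("pics/w5.png",im[...,::-1])
print(proj(p,[.605,-.315,.119]),proj(p,[.605,-.315,.07]))
E
```

```text
9.2167 [ 0.56525457 -0.31023967  0.24759647] [-3.13871082 -0.0715606   0.00444836]
[325.37320564 149.18419329] [324.26884696 142.16202559]
```

View pics/w5.png

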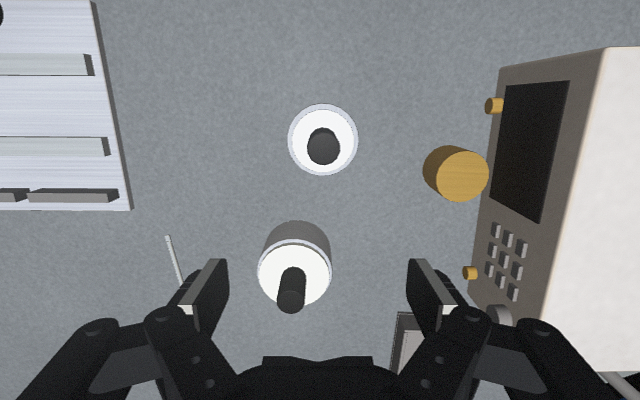

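```bash
python3 - <<'E'
from h import *
p=dict(np.load("pics/w5.npz"));im=cv2.imread("pics/w5.png")
m=(im.min(2)>190).astype(np.uint8);n,l,st,c=cv2.connectedComponentsWithStats(m)
for i in range(1,n):
  if st[i,4]>300 and st[i,0]<400:
    x,y,w,h,a=st[i];L=ray(p,x,y+h/2,.07);R=ray(p,x+w,y+h/2,.07);cnt=(L+R)/2;print(st[i],L,R,np.linalg.norm(L-R),"ctr y",cnt)
    print("top/bot",ray(p,x+w/2,y,.07),ray(p,x+w/2,y+h,.07))
d=(cv2.inRange(cv2.cvtColor(im,cv2.COLOR_BGR2GRAY),0,75)).astype(np.uint8);d[:110]=0;d[185:]=0;d[:,:290]=0;d[:,356:]=0
n,l,st,c=cv2.connectedComponentsWithStats(d);print(st[1:],c[1:])
E
```

```text
[    0     1   129   210 16772] [0.62579927 0.00888494 0.07      ] [ 0.63163303 -0.11938974  0.07      ] 0.12840726783780104 ctr y [ 0.62871615 -0.0552524   0.07      ]
top/bot [ 0.72019731 -0.07414687  0.07      ] [ 0.51671789 -0.03218194  0.07      ]
[ 288  104   70   71 2906] [ 0.60599839 -0.27771808  0.07      ] [ 0.60927363 -0.34938286  0.07      ] 0.07173958416559195 ctr y [ 0.60763601 -0.31355047  0.07      ]
top/bot [ 0.64227602 -0.31178168  0.07      ] [ 0.57047182 -0.31546631  0.07      ]
[ 258  239   74   66 2701] [ 0.44999885 -0.24482921  0.07      ] [ 0.45407762 -0.33206925  0.07      ] 0.08733534258144797 ctr y [ 0.45203824 -0.28844923  0.07      ]
top/bot [ 0.49466741 -0.28747458  0.07      ] [ 0.40607611 -0.28952703  0.07      ]
[[307 128  33  37 455]
 [333 140   1   1   1]
 [333 143   1   1   1]
 [328 145   1   1   1]
 [330 145   1   1   1]
 [313 147   1   1   1]
 [317 148   2   3   3]
 [320 149   2   1   2]] [[323.41098901 148.9032967 ]
 [333.         140.        ]
 [333.         143.        ]
 [328.         145.        ]
 [330.         145.        ]
 [313.         147.        ]
 [317.66666667 149.        ]
 [320.5        149.        ]]
```

Request:
{"name": "play_rows", "arguments": {
  "moves": [
    [[0,0,0],[2.05,0.27,0],100],
    [[0,0,0],[2.05,0.27,0],100],
    [[0,0,0],[0,0,3],100],
    [[0,0,0],[0,0,3],100],
    [[0,0,0],[0,0,2],100],
    [[0,0,0],[0,0,0],100],
    [[0,0,0],[0,0,0],100]
  ]
}}

```text
t: 9.85
ee_pos: [0.6047, -0.3126, 0.1706]
tcp_rot: [-3.14, -0.072, 0.002]
wrist_force: [0.5, 0.7, 0.3]
finger_gap: 0.0853
grasp_force: 0.0
```

```bash
python3 - <<'E'
from h import *
s=manip.observe();print(s["t"],s["ee_pos"],s["tcp_rot"],s["wrist_force"])
p=viewer.camera_params("wrist");np.savez("pics/w6.npz",**p)
im=viewer.capture("wrist");cv2.imwrite("pics/w6.png",im[...,::-1])
im=cv2.imread("pics/w6.png")
print(proj(p,[.6065,-.3137,.119]),proj(p,[.6065,-.3137,.07]))
m=(im.min(2)>170).astype(np.uint8);n,l,st,c=cv2.connectedComponentsWithStats(m)
for i in range(1,n):
  if st[i,4]>300:
    x,y,w,h,a=st[i];print(st[i],ray(p,x+w/2,y+h/2,.07),ray(p,x+w/2,y,.07),ray(p,x+w/2,y+h,.07))
g=cv2.cvtColor(im,cv2.COLOR_BGR2GRAY)
d=cv2.inRange(g,0,75);d[:, :240]=0;d[:,400:]=0
n,l,st,c=cv2.connectedComponentsWithStats(d)
for i in range(1,n):
  if st[i,4]>150: print("dark",st[i],c[i])
print(todo([.6065,-.3137,.077])[0])
E
```

```text
9.85 [ 0.60470048 -0.31264412  0.17063475] [-3.13977329e+00 -7.16195928e-02  2.36730173e-03] [0.48711258 0.72863309 0.27499237]
[319.50186194 222.030531  ] [319.13980315 200.07599772]
[    0    25    92   243 12638] [ 0.64075583 -0.09749243  0.07      ] [ 0.72623368 -0.11656168  0.07      ] [ 0.5317913  -0.07318353  0.07      ]
[ 275  155   88   79 3672] [ 0.6113063  -0.31335668  0.07      ] [ 0.64385238 -0.31181663  0.07      ] [ 0.5759635  -0.31502906  0.07      ]
[ 610  304   30   96 1549] [ 0.46362349 -0.62169453  0.07      ] [ 0.51838801 -0.60209414  0.07      ] [ 0.40189019 -0.64378907  0.07      ]
[ 241  310   89   59 2968] [ 0.46324011 -0.28783038  0.07      ] [ 0.49719815 -0.28736167  0.07      ] [ 0.42672728 -0.28833435  0.07      ]
dark [ 298  185   42   58 1895] [318.20949868 214.33456464]
dark [ 240  343  160   57 6503] [317.23650623 378.34814701]
[0.1  0.05 9.52]
```

View pics/w6.png

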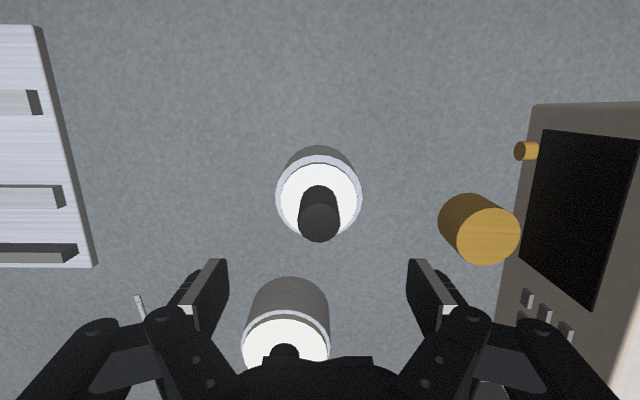

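Request:
{"name": "play_rows", "arguments": {
  "moves": [
    [[0,0,0],[0,0.05,2.4],100],
    [[0,0,0],[0,0,2.5],100],
    [[0,0,0],[0,0,2.5],100],
    [[0,0,0],[0,0,1.5],100],
    [[0,0,0],[0,0,0.5],100],
    [[0,0,0],[0,0,0],50],
    [[0,0,0],[0,0,0],20],
    [[0,0,0],[0,0,0],0]
  ],
  "grip_force": 80
}}

```text
t: 10.57
ee_pos: [0.6062, -0.3142, 0.0789]
tcp_rot: [3.138, 0.072, 0.004]
wrist_force: [-0.7, -0.4, -0.4]
finger_gap: 0.0517
grasp_force: 0.0
```

Request:
{"name": "play_rows", "arguments": {
  "moves": [
    [[0,0,0],[0,0,0],0],
    [[0,0,0],[0,0,0],0],
    [[0,0,0],[0,0,0],0],
    [[0,0,0],[0,0,0],0],
    [[0,0,0],[0,0,0],0],
    [[0,0,0],[0,0,0],0]
  ]
}}

```text
t: 11.07
ee_pos: [0.606, -0.314, 0.0783]
tcp_rot: [3.139, 0.072, 0.003]
wrist_force: [-0.5, -0.1, 6.5]
finger_gap: 0.0282
grasp_force: 78.7
```

```bash
cat > rim.py <<'E'
from h import *
from scipy.ndimage import map_coordinates
from scipy.optimize import minimize
yaw=np.radians(2.5);xr=np.array([np.cos(yaw),np.sin(yaw),0]);yr=np.array([-xr[1],xr[0],0])
N=np.cos(np.radians(20))*np.array([0,0,1])-np.sin(np.radians(20))*xr
U=np.cross(yr,N)
a=np.linspace(0,2*np.pi,90,endpoint=False)
def score(views,c,rs=(.025,.034)):
    tot=[]
    for p,g in views:
        for r in rs:
            pts=[]
            for k in(-.0012,.0012):
                X=c+(r+k)*(np.cos(a)[:,None]*U+np.sin(a)[:,None]*yr)
                C=X@np.array(p["R"]).T+p["t"];pts.append((p["fy"]*C[:,1]/C[:,2]+p["cy"],p["fx"]*C[:,0]/C[:,2]+p["cx"]))
            ok=(pts[0][0]>2)&(pts[0][0]<397)
            if ok.sum()<20: continue
            d=np.abs(map_coordinates(g,pts[1],order=1,mode="nearest")-map_coordinates(g,pts[0],order=1,mode="nearest"))
            tot.append(np.minimum(d[ok],25).mean())
    return np.mean(tot)
def load(f,p): 
    return p,cv2.GaussianBlur(cv2.cvtColor(cv2.imread(f),cv2.COLOR_BGR2GRAY).astype(float),(0,0),.8)
def fit(views,c0,w=.012,zs=None):
    best=[]
    for z in (np.arange(-.008,.0081,.002) if zs is None else zs):
        for x in np.arange(-w,w+.001,.001):
            for y in np.arange(-w,w+.001,.001):
                c=c0+[x,y,z];best.append((score(views,c),*c))
    best=sorted(best)[::-1];return np.round(best[:4],4)
E
python3 - <<'E'
from rim import *
for n in("scene","side"):cv2.imwrite(f"pics/{n}1.png",viewer.capture(n)[...,::-1])
s0=np.array([.5766,.0501,.191]);s1=np.array([.571,.200,.191])
for nm,V,c in [("start scene",[load("pics/scene0.png",P["scene"])],s0),("start side",[load("pics/side0.png",P["side"])],s0),("now scene",[load("pics/scene1.png",P["scene"])],s1),("now side",[load("pics/side1.png",P["side"])],s1),("w4",[load("pics/w4.png",dict(np.load("pics/w4.npz")))],s1)]:
    print(nm,fit(V,c,zs=[.003])[:3].tolist())
V=[load("pics/scene1.png",P["scene"]),load("pics/side1.png",P["side"])]
print("both",fit(V,s1).tolist())
V.append(load("pics/w4.png",dict(np.load("pics/w4.npz"))));print("three",fit(V,s1).tolist())
E
```

```text
start scene [[7.9471, 0.5736, 0.0511, 0.194], [7.8745, 0.5746, 0.0511, 0.194], [7.8251, 0.5736, 0.0501, 0.194]]
start side [[7.5659, 0.5766, 0.0451, 0.194], [7.5471, 0.5766, 0.0441, 0.194], [7.5048, 0.5776, 0.0451, 0.194]]
now scene [[9.5361, 0.568, 0.202, 0.194], [9.2871, 0.567, 0.202, 0.194], [9.2672, 0.568, 0.203, 0.194]]
now side [[0.8142, 0.559, 0.188, 0.194], [0.8135, 0.559, 0.194, 0.194], [0.8135, 0.559, 0.193, 0.194]]
w4 [[20.4163, 0.569, 0.202, 0.194], [18.8757, 0.569, 0.201, 0.194], [18.1891, 0.57, 0.202, 0.194]]
both [[5.0676, 0.565, 0.201, 0.191], [5.0596, 0.567, 0.202, 0.193], [5.0578, 0.573, 0.204, 0.199], [5.0448, 0.561, 0.2, 0.187]]
three [[9.7356, 0.568, 0.202, 0.195], [9.6091, 0.569, 0.202, 0.195], [9.2465, 0.569, 0.201, 0.195], [9.2304, 0.57, 0.202, 0.193]]
```

Request:
{"name": "play_rows", "arguments": {
  "moves": [
    [[0,0,0],[0,0,-1],0],
    [[0,0,0],[0,0,-2],0],
    [[0,0,0],[0,0,-3],0],
    [[0,0,0],[0,0,-3.5],0],
    [[0,0,0],[0,0,-3.5],0],
    [[0,0,0],[0,0,-3.5],0],
    [[0,0,0],[0,0,-3],0],
    [[0,0,0],[0,0,-2],0]
  ]
}}

```text
t: 11.83
ee_pos: [0.6054, -0.3136, 0.296]
tcp_rot: [3.138, 0.072, 0.005]
wrist_force: [0.5, -0.4, -2.1]
finger_gap: 0.0283
grasp_force: 79.0
```

Request:
{"name": "play_rows", "arguments": {
  "moves": [
    [[0,0,0],[-2.5,-2.5,0],0],
    [[0,0,0],[-2.5,-2.5,0],0],
    [[0,0,0],[-2.5,-2.5,0],0],
    [[0,0,0],[-2.5,-2.5,0],0],
    [[0,0,0],[-2.5,-2.5,0],0],
    [[0,0,0],[-2.5,-2.5,0],0],
    [[0,0,0],[-2.5,-2.5,0],0],
    [[0,0,0],[0,-3.2,0],0]
  ]
}}

```text
t: 12.5
ee_pos: [0.4177, -0.1141, 0.2924]
tcp_rot: [3.14, 0.068, -0.001]
wrist_force: [2.4, -0.6, -1.3]
finger_gap: 0.0284
grasp_force: 79.3
```

Request:
{"name": "play_rows", "arguments": {
  "moves": [
    [[0,4,0],[0,-3.2,0],0],
    [[0,4,0],[0,-3.2,0],0],
    [[0,4,0],[0,-3.2,0],0],
    [[0,4,0],[0,-3.2,0],0],
    [[0,4,0],[0,-3.2,0],0],
    [[0,0,0],[0,-3.2,0],0],
    [[0,0,0],[0,-3.2,0],0],
    [[0,0,0],[0,-3.2,0],0]
  ]
}}

```text
t: 13.17
ee_pos: [0.4084, 0.1423, 0.2924]
tcp_rot: [-3.085, -0.07, -0.545]
wrist_force: [1.3, -1.5, -2.3]
finger_gap: 0.0282
grasp_force: 79.2
```

```bash
cat > ins.py <<'E'
from rim import *
M=np.array([.5685,.202,.1945])
def rep(h,off=.0163):
    s=manip.observe();d,T=todo(M+N*(h+off),s)
    R2=np.column_stack([-np.cross(N,yr)*0+np.cross(-yr,-N),-yr,-N])
    print("t",s["t"],"pos",s["ee_pos"].round(4),"F",s["wrist_force"].round(1),"gap",s["finger_gap"].round(4),"shift",d,"turn",np.degrees(Ro.from_matrix(T.T@R2).as_rotvec()).round(2))
    dd=s["ee_pos"]-M;print("along axis",(dd@N-off).round(4),"lat x,y",(dd@U).round(4),(dd@yr).round(4),"Faxis",(s["wrist_force"]@N).round(1))
E
python3 - <<'E'
from ins import *
rep(.10)
E
```

```text
Traceback (most recent call last):
  File "ins.py", line 6, in rep
    print("t",s["t"],"pos",s["ee_pos"].round(4),"F",s["wrist_force"].round(1),"gap",s["finger_gap"].round(4),"shift",d,"turn",np.degrees(Ro.from_matrix(T.T@R2).as_rotvec()).round(2))
                                                                                    ^^^^^^^^^^^^^^^^^^^^^
AttributeError: 'float' object has no attribute 'round'
```

```bash
sed -i 's/s\["finger_gap"\].round(4)/s["finger_gap"]/; s/-np.cross(N,yr)\*0+//' ins.py; python3 - <<'E'
from ins import *
rep(.10)
E
```

```text
t 13.1667 pos [0.4084 0.1423 0.2924] F [ 1.3 -1.5 -2.3] gap 0.02815685937648992 shift [11.93 -5.25  3.14] turn [-0.03 -0.05  0.09]
along axis 0.1313 lat x,y -0.1192 -0.0527 Faxis -2.6
```

Request:
{"name": "play_rows", "arguments": {
  "moves": [
    [[0,0,0],[2.4,-1.05,0],0],
    [[0,0,0],[2.4,-1.05,0],0],
    [[0,0,0],[2.4,-1.05,0],0],
    [[0,0,0],[2.4,-1.05,0],0],
    [[0,0,0],[2.35,-1.05,0],0],
    [[0,0,0],[0,0,1.5],0],
    [[0,0,0],[0,0,1.6],0],
    [[0,0,0],[0,0,0],0]
  ]
}}

```text
t: 13.83
ee_pos: [0.5293, 0.1988, 0.3004]
tcp_rot: [-3.088, -0.071, -0.535]
wrist_force: [-1.1, -0.6, -2.8]
finger_gap: 0.0284
grasp_force: 79.5
```

```bash
python3 - <<'E'
from ins import *
rep(.062)
p=viewer.camera_params("wrist");np.savez("pics/w7.npz",**p)
cv2.imwrite("pics/w7.png",viewer.capture("wrist")[...,::-1])
for z in(-.002,0,.002):print(fit([load("pics/w7.png",p)],M,w=.008,zs=[z])[:2].tolist())
# plug axis: dark knob / white collar columns in image
im=cv2.imread("pics/w7.png");m=cv2.inRange(im,(200,)*3,(255,)*3);n,l,st,c=cv2.connectedComponentsWithStats(m)
s=manip.observe();T=Ro.from_rotvec(s["tcp_rot"]).as_matrix()
for i in range(1,n):
  if st[i,4]>200:print(st[i],c[i].round(1))
q=s["ee_pos"]+.0083*T[:,2];print("pred collar top ctr",proj(p,q),[proj(p,q+.032*v).round(1).tolist() for v in(T[:,0],-T[:,0],T[:,1],-T[:,1])])
q=s["ee_pos"]+.0713*T[:,2];print("pred small end",proj(p,q),"mouth",proj(p,M))
E
```

```text
t 13.8333 pos [0.5293 0.1988 0.3004] F [-1.1 -0.6 -2.8] gap 0.028416078544871524 shift [ 0.1  -0.15  3.47] turn [0.   0.35 0.12]
along axis 0.0967 lat x,y -0.0007 -0.0015 Faxis -2.2
[[12.8409, 0.5705, 0.201, 0.1925], [12.7692, 0.5705, 0.203, 0.1925]]
[[13.3189, 0.5705, 0.203, 0.1945], [13.1742, 0.5705, 0.201, 0.1945]]
[[13.3405, 0.5705, 0.202, 0.1965], [13.241, 0.5705, 0.201, 0.1965]]
[ 259  200  117   59 3796] [317.  226.5]
[  98  234   65   73 1051] [139.  265.5]
pred collar top ctr [317.90118238 255.03077012] [[317.9, 198.3], [317.9, 305.4], [377.3, 255.0], [258.5, 255.0]]
pred small end [317.68923204 214.323302  ] mouth [315.8651771  196.20848463]
```

Request:
{"name": "play_rows", "arguments": {
  "moves": [
    [[0,0.35,0.1],[0.2,-0.15,1.5],0],
    [[0,0,0],[0,0,1.5],0],
    [[0,0,0],[0,0,1],0],
    [[0,0,0],[0,0,0.8],0],
    [[0,0,0],[0,0,0.8],0],
    [[0,0,0],[0,0,0.6],0],
    [[0,0,0],[0,0,0],0],
    [[0,0,0],[0,0,0],0]
  ]
}}

```text
t: 14.55
ee_pos: [0.5532, 0.2014, 0.2461]
tcp_rot: [-3.083, -0.068, -0.553]
wrist_force: [-0.7, 0.2, -0.9]
finger_gap: 0.0284
grasp_force: 79.5
```

```bash
python3 - <<'E'
from ins import *
rep(.0)
E
```

```text
t 14.55 pos [0.5532 0.2014 0.2461] F [-0.7  0.2 -0.9] gap 0.028352152753243792 shift [-0.35  0.01  3.74] turn [-0.04 -0.35  0.01]
along axis 0.0374 lat x,y 0.0033 0.0001 Faxis -0.6
```

Request:
{"name": "play_rows", "arguments": {
  "moves": [
    [[0,-0.3,0],[-0.15,0,0],0],
    [[0,0,0],[0,0,0.5],0],
    [[0,0,0],[0,0,0.5],0],
    [[0,0,0],[0,0,0.4],0],
    [[0,0,0],[0,0,0],0],
    [[0,0,0],[0,0,0],0]
  ]
}}

```text
t: 15.05
ee_pos: [0.5565, 0.2016, 0.2319]
tcp_rot: [-3.085, -0.068, -0.544]
wrist_force: [0.3, -0.5, -2.2]
finger_gap: 0.0286
grasp_force: 79.5
```

```bash
python3 - <<'E'
from ins import *
rep(.0)
p=viewer.camera_params("wrist");np.savez("pics/w8.npz",**p)
cv2.imwrite("pics/w8.png",viewer.capture("wrist")[...,::-1])
for z in(-.001,.001):print(fit([load("pics/w8.png",p)],M,w=.006,zs=[z])[:2].tolist())
E
```

```text
t 15.05 pos [0.5565 0.2016 0.2319] F [ 0.3 -0.5 -2.2] gap 0.028580534763706002 shift [-0.15  0.01  2.29] turn [-0.03 -0.    0.01]
along axis 0.0229 lat x,y 0.0015 0.0001 Faxis -2.2
[[11.9347, 0.5695, 0.203, 0.1935], [11.6509, 0.5705, 0.203, 0.1935]]
[[12.1045, 0.5695, 0.203, 0.1955], [11.5026, 0.5695, 0.204, 0.1955]]
```

Request:
{"name": "play_rows", "arguments": {
  "moves": [
    [[0,0,0],[0,-0.04,0.3],0],
    [[0,0,0],[0,0,0.3],0],
    [[0,0,0],[0,0,0.3],0],
    [[0,0,0],[0,0,0.3],0],
    [[0,0,0],[0,0,0],0],
    [[0,0,0],[0,0,0],0]
  ]
}}

```text
t: 15.6
ee_pos: [0.5608, 0.2022, 0.2206]
tcp_rot: [-3.085, -0.068, -0.545]
wrist_force: [1.9, 0.1, -3.7]
finger_gap: 0.0283
grasp_force: 79.6
```

```bash
python3 - <<'E'
from ins import *
rep(.0);s=manip.observe();T=Ro.from_rotvec(s["tcp_rot"]).as_matrix();print("Ftool",T.T@s["wrist_force"],"M",T.T@s["torque"])
E
```

```text
t 15.6 pos [0.5608 0.2022 0.2206] F [ 1.9  0.1 -3.7] gap 0.028348759008190894 shift [-0.17  0.05  1.08] turn [-0.04 -0.04  0.  ]
along axis 0.0108 lat x,y 0.0017 0.0005 Faxis -4.1
Ftool [ 0.554441   -0.03747724  4.1052299 ] M [-0.16371387  0.01838747  0.00367608]
```

Request:
{"name": "play_rows", "arguments": {
  "moves": [
    [[0,0,0],[-0.05,0,0.2],0],
    [[0,0,0],[0,0,0.2],0],
    [[0,0,0],[0,0,0],0],
    [[0,0,0],[0,0,0],0]
  ]
}}

```text
t: 15.93
ee_pos: [0.5617, 0.2023, 0.2171]
tcp_rot: [-3.085, -0.068, -0.546]
wrist_force: [1.4, -1.3, 0.0]
finger_gap: 0.0281
grasp_force: 79.9
```

```bash
python3 - <<'E'
from ins import *
rep(.0);s=manip.observe();T=Ro.from_rotvec(s["tcp_rot"]).as_matrix();print("Ftool",T.T@s["wrist_force"],"M",T.T@s["torque"])
p=viewer.camera_params("wrist");np.savez("pics/w9.npz",**p)
cv2.imwrite("pics/w9.png",viewer.capture("wrist")[...,::-1])
im=cv2.imread("pics/w9.png");m=cv2.inRange(im,(200,)*3,(255,)*3);n,l,st,c=cv2.connectedComponentsWithStats(m)
for i in range(1,n):
  if st[i,4]>200:print(st[i],c[i].round(1))
g=cv2.cvtColor(im,cv2.COLOR_BGR2GRAY);print(g[120:230:2,317].tolist())
g7=cv2.cvtColor(cv2.imread("pics/w7.png"),cv2.COLOR_BGR2GRAY);print("w7",g7[120:230:2,317].tolist())
q=s["ee_pos"]
for o in(.0083,.0163):
  print(o,[proj(p,q+o*T[:,2]+.032*v).round(1).tolist() for v in(T[:,0],T[:,1],-T[:,1])])
print("rim outer near +x",proj(p,M+.034*U),"inner",proj(p,M+.025*U))
E
```

```text
t 15.9333 pos [0.5617 0.2023 0.2171] F [ 1.4 -1.3  0. ] gap 0.028112050387187098 shift [-0.14  0.06  0.73] turn [-0.04 -0.08  0.01]
along axis 0.0073 lat x,y 0.0014 0.0006 Faxis -0.4
Ftool [1.26671877 1.33870564 0.44427947] M [-0.22886192  0.19038264 -0.04104963]
[ 260  200  116   59 3772] [317.1 226.3]
[  35  277   85   92 1064] [ 82.3 318.6]
[181, 179, 182, 84, 77, 128, 128, 123, 172, 182, 189, 183, 182, 189, 186, 182, 179, 180, 187, 187, 190, 181, 182, 187, 119, 120, 118, 116, 124, 116, 118, 121, 118, 132, 169, 166, 171, 169, 148, 146, 207, 226, 226, 226, 225, 225, 226, 226, 226, 228, 225, 225, 227, 224, 226]
w7 [130, 128, 189, 193, 192, 196, 192, 192, 189, 190, 193, 194, 190, 139, 127, 127, 124, 121, 178, 174, 173, 174, 130, 196, 193, 191, 190, 190, 193, 190, 193, 193, 191, 190, 183, 190, 192, 192, 147, 152, 211, 233, 231, 230, 233, 233, 232, 232, 232, 233, 231, 230, 232, 231, 232]
0.0083 [[317.9, 198.4], [376.6, 254.5], [259.0, 254.6]]
0.0163 [[317.8, 194.0], [374.0, 247.9], [261.6, 247.9]]
rim outer near +x [318.84347634 189.32847348] inner [318.81650114 204.60773779]
```

Request:
{"name": "play_rows", "arguments": {
  "moves": [
    [[0,0,0],[0,0,0.2],0],
    [[0,0,0],[0,0,0.2],0],
    [[0,0,0],[0,0,0],0],
    [[0,0,0],[0,0,0],0]
  ]
}}

```text
t: 16.32
ee_pos: [0.5631, 0.2023, 0.2133]
tcp_rot: [-3.085, -0.068, -0.546]
wrist_force: [0.9, 0.3, 0.4]
finger_gap: 0.0288
grasp_force: 80.1
```

```bash
python3 - <<'E'
from ins import *
rep(.0)
E
```

```text
t 16.3167 pos [0.5631 0.2023 0.2133] F [0.9 0.3 0.4] gap 0.028751587152742675 shift [-0.13  0.06  0.32] turn [-0.04 -0.07  0.01]
along axis 0.0032 lat x,y 0.0013 0.0006 Faxis 0.1
```

Request:
{"name": "play_rows", "arguments": {
  "moves": [
    [[0,0,0],[0,0,0.2],0],
    [[0,0,0],[0,0,0.2],0],
    [[0,0,0],[0,0,0],0],
    [[0,0,0],[0,0,0],0]
  ]
}}

```text
t: 16.65
ee_pos: [0.5644, 0.2024, 0.2097]
tcp_rot: [-3.085, -0.068, -0.546]
wrist_force: [0.4, -0.7, 2.9]
finger_gap: 0.0285
grasp_force: 80.1
```

Request:
{"name": "play_rows", "arguments": {
  "moves": [
    [[0,0,0],[0,0,0.15],0],
    [[0,0,0],[0,0,0.15],0],
    [[0,0,0],[0,0,0],0],
    [[0,0,0],[0,0,0],0]
  ]
}}

```text
t: 16.98
ee_pos: [0.5648, 0.2027, 0.2092]
tcp_rot: [-3.084, -0.069, -0.549]
wrist_force: [-12.4, -0.9, 19.6]
finger_gap: 0.028
grasp_force: 82.6
```

```bash
python3 - <<'E'
from ins import *
rep(.0)
E
```

```text
t 16.9833 pos [0.5648 0.2027 0.2092] F [-12.4  -0.9  19.6] gap 0.02799923186402848 shift [-0.16  0.09 -0.12] turn [-0.06 -0.18  0.04]
along axis -0.0012 lat x,y 0.0016 0.0009 Faxis 22.7
```

```bash
python3 - <<'E'
from ins import *
s=manip.observe();T=Ro.from_rotvec(s["tcp_rot"]).as_matrix()
p=viewer.camera_params("wrist");np.savez("pics/w10.npz",**p)
cv2.imwrite("pics/w10.png",viewer.capture("wrist")[...,::-1])
im=cv2.imread("pics/w10.png");g=cv2.cvtColor(im,cv2.COLOR_BGR2GRAY)
print("col",g[150:212,317].tolist());print("row240",g[240,240:275].tolist(),g[240,360:395].tolist())
q=s["ee_pos"]
for o in(.0083,.0163):print(o,[proj(p,q+o*T[:,2]+.032*v).round(1).tolist() for v in(T[:,0],T[:,1],-T[:,1])])
for h in (0,.004,.008,.012):
  c=q+(.0163+h)*T[:,2]-.001*T[:,0];print(h,"rim +x outer",[proj(p,c+.034*v).round(1).tolist() for v in(T[:,0],T[:,1],-T[:,1])])
print("M rim",[proj(p,M+.034*v).round(1).tolist() for v in(T[:,0],T[:,1],-T[:,1])])
V=[load("pics/w10.png",p)]
for z in np.arange(-.006,.007,.002):
  b=max((score(V,M+[x,y,0]+N*z,rs=(.034,)),x,y) for x in np.arange(-.004,.0045,.001) for y in np.arange(-.004,.0045,.001));print(round(z,3),np.round(b,4))
E
```

```text
col [186, 186, 181, 183, 180, 182, 184, 186, 181, 185, 184, 184, 187, 187, 186, 188, 186, 183, 179, 187, 119, 118, 118, 119, 122, 118, 121, 120, 117, 123, 125, 117, 119, 118, 120, 117, 124, 116, 116, 118, 124, 146, 169, 171, 169, 171, 153, 144, 150, 145, 185, 229, 226, 226, 227, 226, 228, 226, 227, 226, 226, 225]
row240 [174, 174, 174, 176, 176, 175, 174, 176, 174, 177, 175, 177, 176, 179, 175, 176, 176, 176, 168, 151, 159, 182, 230, 226, 226, 227, 226, 224, 227, 226, 227, 225, 225, 227, 225] [225, 226, 224, 225, 227, 224, 226, 226, 226, 228, 226, 226, 229, 206, 144, 160, 143, 176, 172, 174, 171, 173, 169, 166, 165, 167, 168, 167, 169, 167, 166, 168, 167, 169, 165]
0.0083 [[317.9, 198.4], [376.6, 254.5], [259.0, 254.5]]
0.0163 [[317.8, 193.9], [374.1, 247.9], [261.6, 247.9]]
0 rim +x outer [[317.8, 192.2], [377.5, 249.5], [258.1, 249.5]]
0.004 rim +x outer [[317.8, 190.1], [376.2, 246.4], [259.4, 246.4]]
0.008 rim +x outer [[317.8, 188.2], [375.0, 243.4], [260.6, 243.4]]
0.012 rim +x outer [[317.8, 186.3], [373.8, 240.5], [261.8, 240.5]]
M rim [[319.5, 193.9], [379.4, 251.5], [259.4, 251.5]]
-0.006 [ 1.77737e+01 -4.00000e-03  1.00000e-03]
-0.004 [ 1.75517e+01 -4.00000e-03  1.00000e-03]
-0.002 [ 1.73442e+01 -4.00000e-03  1.00000e-03]
0.0 [ 1.7393e+01 -4.0000e-03  1.0000e-03]
0.002 [ 1.64861e+01 -3.00000e-03  2.00000e-03]
0.004 [1.5408e+01 2.0000e-03 0.0000e+00]
0.006 [1.47255e+01 4.00000e-03 1.00000e-03]
```

Request:
{"name": "play_rows", "arguments": {
  "moves": [
    [[0,0,0],[-0.06,0,0],0],
    [[0,0,0],[0,0,0],0],
    [[0,0,0],[0,0,0.1],0],
    [[0,0,0],[0,0,0],0],
    [[0,0,0],[0,0,0],0],
    [[0,0,0],[0,0,0],0]
  ]
}}

```text
t: 17.53
ee_pos: [0.5649, 0.2028, 0.2092]
tcp_rot: [-3.083, -0.069, -0.552]
wrist_force: [-15.2, -1.0, 25.5]
finger_gap: 0.028
grasp_force: 83.0
```

```bash
cat > band.py <<'E'
from ins import *
rep(.0);s=manip.observe();T=Ro.from_rotvec(s["tcp_rot"]).as_matrix();print("Ftool",(T.T@s["wrist_force"]).round(1),"M",(T.T@s["torque"]).round(2))
cv2.imwrite("pics/b.png",viewer.capture("wrist")[...,::-1])
g=cv2.cvtColor(cv2.imread("pics/b.png"),cv2.COLOR_BGR2GRAY)
print("col",g[184:206,305:330].mean(1).round().tolist())
E
python3 band.py
```

```text
t 17.5333 pos [0.5649 0.2028 0.2092] F [-15.2  -1.   25.5] gap 0.027960713048192674 shift [-0.16  0.1  -0.13] turn [-0.07 -0.29  0.04]
along axis -0.0013 lat x,y 0.0016 0.001 Faxis 29.2
Ftool [ -5.4   0.3 -29.2] M [-0.62 -1.2   0.04]
col [118.0, 118.0, 119.0, 120.0, 118.0, 118.0, 117.0, 126.0, 150.0, 167.0, 170.0, 171.0, 158.0, 145.0, 147.0, 147.0, 171.0, 226.0, 228.0, 226.0, 226.0, 226.0]
```

Request:
{"name": "play_rows", "arguments": {
  "moves": [
    [[0,0,0],[0.05,0,-0.15],0],
    [[0,0,0],[0,0,0],0],
    [[0,0,0],[0,0,0],30],
    [[0,0,0],[0,0,0],60],
    [[0,0,0],[0,0,0],100],
    [[0,0,0],[0,0,0],100],
    [[0,0,0],[0,0,0],100],
    [[0,0,0],[0,0,0],100]
  ]
}}

```text
t: 18.25
ee_pos: [0.5649, 0.2024, 0.2067]
tcp_rot: [-3.085, -0.068, -0.544]
wrist_force: [-0.0, -0.7, 1.2]
finger_gap: 0.0848
grasp_force: 0.0
```

```bash
python3 band.py
```

```text
t 18.25 pos [0.5649 0.2024 0.2067] F [-0.  -0.7  1.2] gap 0.0848307745911659 shift [-0.08  0.06 -0.36] turn [-0.04  0.01  0.01]
along axis -0.0036 lat x,y 0.0008 0.0006 Faxis 1.1
Ftool [ 0.4  0.7 -1.1] M [-0.01 -0.18  0.01]
col [114.0, 115.0, 115.0, 115.0, 114.0, 113.0, 114.0, 127.0, 150.0, 163.0, 164.0, 165.0, 155.0, 142.0, 142.0, 144.0, 143.0, 207.0, 223.0, 221.0, 221.0, 221.0]
```

Request:
{"name": "play_rows", "arguments": {
  "moves": [
    [[0,0,0],[0,0,-1.5],100],
    [[0,0,0],[0,0,-2.5],100],
    [[0,0,0],[0,0,-2.5],100],
    [[0,0,0],[0,0,-1.5],100],
    [[0,0,0],[0,0,0],0],
    [[0,0,0],[0,0,0],0],
    [[0,0,0],[0,0,0],0],
    [[0,0,0],[0,0,0],0]
  ],
  "grip_force": 30
}}

```text
t: 18.97
ee_pos: [0.5375, 0.2011, 0.2807]
tcp_rot: [-3.086, -0.068, -0.541]
wrist_force: [0.7, -0.3, -0.4]
finger_gap: 0.0384
grasp_force: 0.0
```

Request:
{"name": "play_rows", "arguments": {
  "moves": [
    [[0,0,0],[0,0,0],0],
    [[0,0,0],[0,0,0],0],
    [[0,0,0],[0,0,0],0],
    [[0,0,0],[0,0,0],0],
    [[0,0,0],[0,0,0],0],
    [[0,0,0],[0,0,0],0],
    [[0,0,0],[0,0,0],0]
  ]
}}

```text
t: 19.55
ee_pos: [0.5376, 0.2012, 0.2823]
tcp_rot: [-3.085, -0.068, -0.545]
wrist_force: [0.4, 0.3, -0.4]
finger_gap: 0.0001
grasp_force: 0.0
```

```bash
python3 - <<'E'
from ins import *
rep(.057,0)
p=viewer.camera_params("wrist");np.savez("pics/w11.npz",**p);cv2.imwrite("pics/w11.png",viewer.capture("wrist")[...,::-1])
V=[load("pics/w11.png",p)]
# rim outer (34) and collar underside/top (32): fit rim with collar
for h in np.arange(0,.013,.002):
  def sc(c): return score(V,c,rs=(.034,))+score(V,c+N*(h+.008),rs=(.032,))
  print(round(h,3),np.round(max((sc(M+[x,y,z]),x,y,z) for x in np.arange(-.003,.0035,.001) for y in np.arange(-.002,.0025,.001) for z in (-.002,0,.002)),4))
E
```

```text
t 19.55 pos [0.5376 0.2012 0.2823] F [ 0.4  0.3 -0.4] gap 8.941554079833062e-05 shift [-0.11  0.06  3.61] turn [-0.04 -0.05  0.01]
along axis 0.0931 lat x,y 0.001 0.0005 Faxis -0.5
0.0 [ 4.09956e+01  1.00000e-03  1.00000e-03 -2.00000e-03]
0.002 [ 4.05152e+01  2.00000e-03  1.00000e-03 -2.00000e-03]
0.004 [ 3.95188e+01  2.00000e-03  1.00000e-03 -2.00000e-03]
0.006 [ 3.77482e+01  3.00000e-03  1.00000e-03 -2.00000e-03]
0.008 [ 3.52161e+01  3.00000e-03  1.00000e-03 -2.00000e-03]
0.01 [ 3.32196e+01  3.00000e-03  1.00000e-03 -2.00000e-03]
0.012 [3.18613e+01 2.00000e-03 1.00000e-03 0.00000e+00]
```

Request:
{"name": "play_rows", "arguments": {
  "moves": [
    [[0,0,0],[-0.1,0,1.2],0],
    [[0,0,0],[0,0,1.2],0],
    [[0,0,0],[0,0,0.8],0],
    [[0,0,0],[0,0,0.2],0],
    [[0,0,0],[0,0,0],0],
    [[0,0,0],[0,0,0.2],0],
    [[0,0,0],[0,0,0],0]
  ]
}}

```text
t: 20.18
ee_pos: [0.5491, 0.2017, 0.2485]
tcp_rot: [-3.085, -0.068, -0.546]
wrist_force: [-0.0, -0.2, 0.2]
finger_gap: 0.0003
grasp_force: 0.0
```

```bash
python3 - <<'E'
from ins import *
rep(.057,0)
E
```

```text
t 20.1833 pos [0.5491 0.2017 0.2485] F [-0.  -0.2  0.2] gap 0.000336209712076367 shift [-0.02  0.06  0.04] turn [-0.04 -0.08  0.01]
along axis 0.0574 lat x,y 0.0002 0.0006 Faxis 0.2
```

Knob top is now expected within 1–2 mm; pressing gently in small steps.

Request:
{"name": "play_rows", "arguments": {
  "moves": [
    [[0,0,0],[0,0,0.1],0],
    [[0,0,0],[0,0,0.1],0],
    [[0,0,0],[0,0,0.1],0],
    [[0,0,0],[0,0,0],0],
    [[0,0,0],[0,0,0],0]
  ]
}}

```text
t: 20.6
ee_pos: [0.55, 0.202, 0.2472]
tcp_rot: [-3.084, -0.068, -0.549]
wrist_force: [-6.5, 0.1, 10.5]
finger_gap: -0.0003
grasp_force: 5.8
```

```bash
python3 - <<'E'
from ins import *
rep(.057,0)
E
```

```text
t 20.6 pos [0.55   0.202  0.2472] F [-6.5  0.1 10.5] gap -0.0002966838730467807 shift [-0.07  0.08 -0.11] turn [-0.07 -0.2   0.02]
along axis 0.0559 lat x,y 0.0007 0.0008 Faxis 12.0
```

Request:
{"name": "play_rows", "arguments": {
  "moves": [
    [[0,0,0],[0,0,0.1],0],
    [[0,0,0],[0,0,0.1],0],
    [[0,0,0],[0,0,0],0],
    [[0,0,0],[0,0,0],0],
    [[0,0,0],[0,0,0],0]
  ]
}}

```text
t: 21.02
ee_pos: [0.5502, 0.2021, 0.2472]
tcp_rot: [-3.083, -0.069, -0.552]
wrist_force: [-17.0, -3.0, 22.2]
finger_gap: 0.0002
grasp_force: 13.6
```

```bash
python3 - <<'E'
from ins import *
rep(.057,0)
E
```

```text
t 21.0167 pos [0.5502 0.2021 0.2472] F [-17.   -3.   22.2] gap 0.00018561490306717444 shift [-0.08  0.09 -0.12] turn [-0.08 -0.29  0.03]
along axis 0.0558 lat x,y 0.0008 0.0009 Faxis 26.7
```

Request:
{"name": "play_rows", "arguments": {
  "moves": [
    [[0,0,0],[0,0,-0.5],0],
    [[0,0,0],[0,0,-1.5],0],
    [[0,0,0],[0,0,-2.5],0],
    [[0,0,0],[0,0,-2.5],0],
    [[0,0,0],[-1.5,0,-2],0],
    [[0,0,0],[-2,0,-1],0],
    [[0,0,0],[-2,0,0],0],
    [[0,0,0],[0,0,0],0]
  ]
}}

```text
t: 21.68
ee_pos: [0.462, 0.198, 0.3186]
tcp_rot: [-3.085, -0.069, -0.544]
wrist_force: [0.1, 1.1, -0.7]
finger_gap: 0.0
grasp_force: 0.0
```

```bash
python3 - <<'E'
from rim import *
from ins import M
p=viewer.camera_params("wrist");cv2.imwrite("pics/w12.png",viewer.capture("wrist")[...,::-1])
print(manip.observe()["wrist_force"],manip.observe()["t"])
V=[load("pics/w12.png",p)]
for h in (0,.003,.006):
  print(h,np.round(max((score(V,M+[x,y,z],rs=(.034,))+score(V,M+[x,y,z]+N*(h+.008),rs=(.032,)),x,y,z) for x in np.arange(-.003,.0035,.001) for y in np.arange(-.003,.0035,.001) for z in (-.002,0,.002)),4))
# rod: bright line edges at grip-point height, bar z hypotheses via rod tip position
e=np.array([.4347,.196]);g=V[0][1]
for z in(.085,.095,.103):
  r=[]
  for dx in np.arange(-.012,.013,.001):
    q=[proj(p,[e[0]+dx,e[1]+k,z]) for k in(-.003,0,.003)];r.append(np.mean([g[int(round(v)),int(round(u))] if 0<=v<400 and 0<=u<640 else -1 for u,v in q]).round())
  print(z,r)
E
```

```text
[-0.75071139 -0.39498906  1.24224416] 21.7333
0 [ 4.38181e+01  1.00000e-03  1.00000e-03 -2.00000e-03]
0.003 [ 4.32616e+01  1.00000e-03  1.00000e-03 -2.00000e-03]
0.006 [ 4.13233e+01  2.00000e-03  1.00000e-03 -2.00000e-03]
0.085 [np.float64(40.0), np.float64(41.0), np.float64(40.0), np.float64(41.0), np.float64(41.0), np.float64(41.0), np.float64(41.0), np.float64(42.0), np.float64(42.0), np.float64(43.0), np.float64(43.0), np.float64(52.0), np.float64(52.0), np.float64(52.0), np.float64(52.0), np.float64(52.0), np.float64(52.0), np.float64(53.0), np.float64(54.0), np.float64(54.0), np.float64(54.0), np.float64(58.0), np.float64(60.0), np.float64(85.0), np.float64(131.0)]
0.095 [np.float64(38.0), np.float64(38.0), np.float64(40.0), np.float64(41.0), np.float64(41.0), np.float64(40.0), np.float64(41.0), np.float64(41.0), np.float64(50.0), np.float64(51.0), np.float64(51.0), np.float64(51.0), np.float64(52.0), np.float64(52.0), np.float64(52.0), np.float64(52.0), np.float64(52.0), np.float64(52.0), np.float64(53.0), np.float64(54.0), np.float64(55.0), np.float64(56.0), np.float64(55.0), np.float64(60.0), np.float64(85.0)]
0.103 [np.float64(39.0), np.float64(38.0), np.float64(38.0), np.float64(40.0), np.float64(41.0), np.float64(40.0), np.float64(41.0), np.float64(49.0), np.float64(49.0), np.float64(50.0), np.float64(51.0), np.float64(51.0), np.float64(51.0), np.float64(52.0), np.float64(52.0), np.float64(52.0), np.float64(52.0), np.float64(52.0), np.float64(52.0), np.float64(55.0), np.float64(56.0), np.float64(55.0), np.float64(55.0), np.float64(58.0), np.float64(60.0)]
```

```bash
python3 - <<'E'
from rim import *
for n in("scene","side"):cv2.imwrite(f"pics/{n}2.png",viewer.capture(n)[...,::-1])
d=.151*np.array([-.0436,.999,0])
for n,b0 in (("scene","scene0"),("side","side0")):
  for f,sh in((b0,0*d),(n+"1",d),(n+"2",d)):
    g=load(f"pics/{f}.png",P[n])[1]
    for dx in(.006,.02):
      e=np.array([.4375,.0449,0])+sh+dx*xr
      uv=np.array([proj(P[n],e+[0,0,z]) for z in np.arange(.06,.131,.005)])
      print(f,dx,map_coordinates(g,[uv[:,1],uv[:,0]],order=1).round().astype(int).tolist())
E
```

```text
scene0 0.006 [87, 87, 92, 105, 119, 128, 129, 119, 101, 93, 91, 90, 89, 90, 90]
scene0 0.02 [85, 83, 92, 106, 120, 129, 131, 123, 112, 101, 93, 92, 91, 90, 89]
scene1 0.006 [82, 95, 115, 126, 130, 133, 132, 124, 108, 96, 95, 95, 94, 94, 94]
scene1 0.02 [71, 73, 79, 100, 123, 132, 133, 131, 123, 113, 102, 96, 94, 95, 95]
scene2 0.006 [80, 94, 99, 116, 147, 161, 153, 125, 104, 95, 94, 94, 94, 94, 94]
scene2 0.02 [72, 74, 84, 97, 102, 117, 159, 179, 177, 154, 118, 98, 94, 93, 94]
side0 0.006 [111, 109, 104, 98, 109, 128, 127, 116, 111, 111, 111, 111, 112, 112, 113]
side0 0.02 [110, 109, 104, 99, 114, 133, 131, 117, 111, 111, 112, 112, 116, 123, 129]
side1 0.006 [111, 110, 104, 97, 105, 122, 125, 117, 112, 111, 110, 108, 104, 102, 101]
side1 0.02 [111, 110, 105, 97, 109, 128, 129, 118, 113, 111, 110, 106, 103, 102, 102]
side2 0.006 [109, 109, 105, 98, 102, 119, 126, 117, 111, 110, 109, 107, 104, 101, 101]
side2 0.02 [110, 109, 105, 97, 105, 124, 129, 119, 113, 111, 109, 106, 103, 102, 102]
```

The side view shows the bar at the same height as when it was locked at the start, so it is down in the last notch. The plug is home and the gripper is clear.

```bash
python3 -c "
from bench import manip
print(manip.job_done())"
```

```text
the job is handed in; nothing more can be done
None
```

I handed the job in at about 22 s: the carriage is locked in the last notch with the bar down, the narrow plug is pressed home in the neck (about 29 N peak), and I touched nothing else on the bench.

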